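# Set the bench transformer dial to the red line and switch the output on

### The arm

A 6-joint arm with a two-finger parallel gripper is mounted at the origin on the work surface. World frame = base frame: x ahead of the robot, y to its left, z up, the work surface at z = 0. Lengths are in m, angles in rad, forces in N, time in s.
With the tool pointing down it reaches from about 0.35 to 0.975 m from the base axis. Payload 17.4 kg.
Tool frame: the origin (TCP) lies midway between the tips of the shut fingers; the grasp point (between the pads) lies 19 mm behind it; z points along the fingers, x is the direction in which the jaws open and shut, and the axes are right-handed (so a half turn about z gives the same grasp; the last joint's range is limited). The gripper opens to 85 mm and grips with 20 to 120 N. Pads are 22 mm wide; open, the fingers measure 114 mm over their backs; the gripper's body (76 mm by 85 mm) begins 54 mm behind the grasp point. The pads swing forward as they close: fully open they stand 13 mm farther back than shut.
Start: joints at [1.311, 0.116, 1.442, -0, 1.584, -0.038], TCP at [0.148, 0.658, 0.231] pointing down, gripper open.
Joint ranges: [-2.83, 2.83], [-0.83, 2.19], [0.07, 2.5], [-1.14, 4.28], [0.01, 3], [-2.97, 2.97]. Speed limits (rad/s): [1.89, 1.89, 2.22, 3.14, 3.14, 3.14].

### API

Orientations are given as a unit quaternion [w, x, y, z].
In Python, from plant import manip gives the robot as it stands.
- The arm moves only by the shell command python3 -m handwheel 'ROWS' [OPENING] [FORCE]. ROWS is JSON, a list of rows, each an object of numbers: "tx", "ty", "tz": the shift along the tool's x, y, z in cm; "wx", "wy", "wz": the turn, a rotation vector about the tool's x, y, z in rad. A call has 1 to 20 rows; each row shifts and turns the pose as measured when the row begins, along the tool's axes as they then stand; what a row does not reach is not made up. A row lasts 1/10 s, in which the tool goes at most 50 mm and 8.59 degrees, less where a joint would pass 70% of its speed; a pose out of reach is approached as far as the arm can. A call with a gripper value outside its range is refused whole. OPENING is the gripper's target within -1 to 1 (fully open at 1, half-way at 0, shut at -1), set as the call begins (- or left out, the last holds). The fingers move at their own pace and stop on an object; FORCE is the grip in N (left out, the last holds). Time passes only in rows, so rows that do not move let the fingers close. It gives the time, the measured TCP pose, the force and the opening at its end, in the units of the state.
- manip.read_state(): the state, without advancing time (a new reading comes with each control period).
- manip.snapshot(name): name is "scene" or "top"; returns a dict with "color" (384x512x3 uint8, red, green, blue), "fx", "fy", "cx", "cy" (pixels), "R" (3x3) and "t" (3): a world point X has camera coordinates R X + t. Camera axes: x right, y down, z forward; pixel columns grow to the right and rows downward; lengths in m; the calibration is good to about 2 mm. A picture is of the moment at which its call begins. There is no depth.
- manip.close_job(): hands the job in, once; it reports no verdict.
The state is a dict: "t": time; "joints": joint angles; "qvel": joint speeds; "tau": joint torques, N m; "position": TCP position; "tool_rot": TCP orientation; "contact_force": force on the tool from outside, world axes, zero at the start; "wrist_torque": the same for the moment, N m; "gripper_width": finger opening in m.
Only numpy, scipy, OpenCV 4.12 (cv2) and the standard library are available. Lean on these libraries where they do the work, as an engineer would, in place of code of your own. Each camera call takes 0.05 s, during which the arm holds its last target.

### The job

On the grey bench transformer, turn the big dial by pushing with a fingertip in its finger notch until the dial's white index mark lines up with the red target line on the scale. Only then press the green output button all the way down and let it come back up, leaving the dial on the red line. Leave the jar, the solder spool, the bottle and the screwdriver where they are.

Things in the scene. Friction and masses are not known exactly. Their poses are not given: they have to be found in the camera images.
- station: Fixed bench transformer: grey box 200 (x) x 290 (y) x 85 mm high, flat top with a black round scale (radius 90 mm) carrying white lines. Origin: centre of its underside on the bench; at yaw 0 its front (sockets) faces -x, to the robot. Its place and yaw vary.
- dial_axis (a point): Point on the dial's vertical axis, at (0, 45) mm in the station's frame, level with the dial's top, 113 mm above the bench. The dial: a black skirt disc, radius 66 mm, top 91 mm above the bench, and on it a light grey raised body, radius 60 mm, 22 mm high, with a finger notch cut into it opposite the index mark.
- dial (a joint): Dial angle, rad, stops at -2.4 and 2.4. At 0 the white index mark points along the station's +x (away from the robot); the value grows clockwise seen from above. Friction about 0.12 N m, no spring: it stays where it is left. It must always turn clockwise (0.5 to 4.2 rad) from its start to reach the red line.
- notch (a point): Middle of the finger notch's floor, 46 mm from the dial axis, 91 mm above the bench; turns with the dial. The notch is open at the top and rim; its inner end is the hub, radius 28 mm; its two side walls, 22 mm high, run roughly radially, 42 to 43 degrees either side of this point. Pushing a wall sideways round the axis turns the dial that way.
- index_tip (a point): Outer end of the white index mark on the dial's skirt, 66 mm from the dial axis, 91 mm above the bench; the mark (4 mm wide) runs radially over the skirt, up the side and along the dial's top. The frame's x axis points outwards along the mark. Opposite the notch.
- target_line (a point): Inner end of the red target line on the scale, 69.5 mm from the dial axis, 87 mm above the bench. The line is flat, 4 mm wide and 20 mm long, runs radially outwards and ends in a small red diamond; the frame's x axis points outwards along it. It does not move during the task.
- target (a joint): Angle of the red target line, rad, counted exactly as dial is: the index mark is on the line when the two values are equal.
- output (a joint): Travel of the green push button, m: 0 up, 0.006 fully down; a spring returns it, fully down takes 5 N.
- output_top (a point): Centre of the top of the round green button (radius 16 mm), 107 mm above the bench when up; it moves down with the button. Its black housing (radius 24 mm, 12 mm high) sits on top of the station at (55, -105) mm in the station's frame. Pressed straight down.
- flux: Loose small jar, 34 mm across, 42 mm tall, orange cap, standing on top of the station near the button. Origin: centre of its underside. Not to be disturbed.
- spool: Loose steel-coloured solder spool, 54 mm across, 46 mm tall, standing on the bench left of the station. Origin: centre of its underside. Not to be disturbed.
- cleaner: Loose white bottle, 52 mm across, 130 mm tall, red cap, standing on the bench right of the station. Origin: centre of its underside. Not to be disturbed.
- driver: Loose screwdriver, 200 mm long, red handle 25 mm thick, lying on the bench beyond the station (on its +x side), roughly parallel to the station's long side. Origin: under the middle of its length; x runs from handle to tip. Not to be disturbed.

How it is judged:
By the outcome, as a careful person would: the job done as asked, in the order asked, and still so for the second after the job is handed in, with the robot touching nothing.
It also fails if it takes over 58 s, if anything falls off the work surface, if the arm or the gripper's body presses on something with over 40 N, if the wrist force passes 120 N, or if a joint passes its speed limit or range.

## Working session

There is one attempt and no reset: what is moved stays moved. The work goes in short steps, Python scripts to look and compute and a shell command to move; the robot and the scene stay as the last step left them, time stands still between calls to the robot, and variables do not carry over. Pictures are saved under pics/ and viewed, and the job is handed in when it is done.

```bash
mkdir -p pics; ls; python3 - <<'E'
from plant import manip
import cv2,numpy as np
s=manip.read_state();print({k:np.round(v,3).tolist() for k,v in s.items()})
for n in("scene","top"):
    d=manip.snapshot(n);cv2.imwrite(f"pics/{n}0.png",cv2.resize(d["color"][:,:,::-1],(768,576),interpolation=cv2.INTER_CUBIC));print(n,d["fx"],d["cx"],d["cy"],np.round(d["R"],3).tolist(),d["t"])
E
```

```text
pics
{'t': 0.0, 'joints': [1.311, 0.116, 1.442, 0.0, 1.584, -0.038], 'qvel': [0.0, 0.001, -0.001, -0.001, -0.001, -0.0], 'tau': [0.001, -73.197, -63.25, -0.0, 0.006, -0.0], 'position': [0.148, 0.658, 0.231], 'tool_rot': [0.0, 0.781, 0.625, -0.0], 'contact_force': [-0.63, 0.363, -0.423], 'wrist_torque': [-0.02, 0.044, -0.038], 'gripper_width': 0.086}
scene 352.5759895381008 255.05074758142052 188.7649001308146 [[0.86, 0.511, -0.008], [0.41, -0.698, -0.587], [-0.305, 0.501, -0.81]] [-0.51352506 -0.19225364  0.98941175]
top 435.3687691478611 252.67654463781412 194.68611855320864 [[-0.016, -1.0, -0.0], [-0.997, 0.016, -0.071], [0.071, -0.001, -0.998]] [0.02419346 0.61818508 1.02615484]
```

View pics/scene0.png

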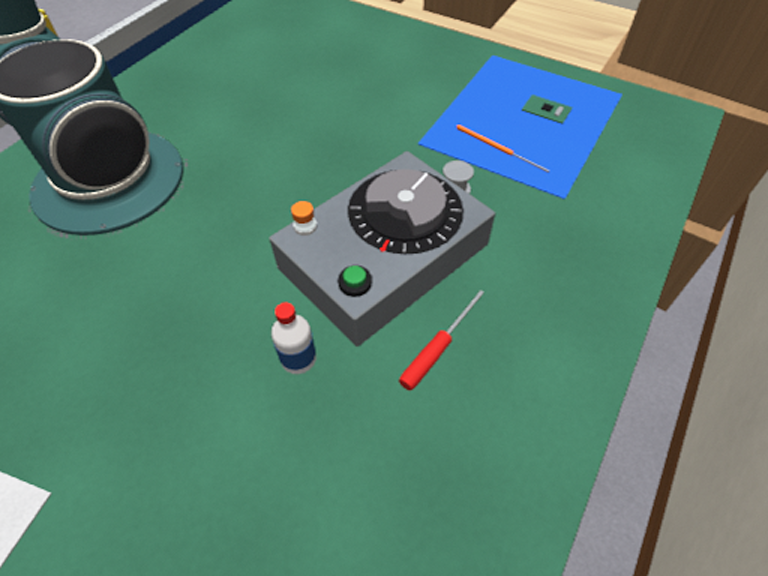

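View pics/top0.png

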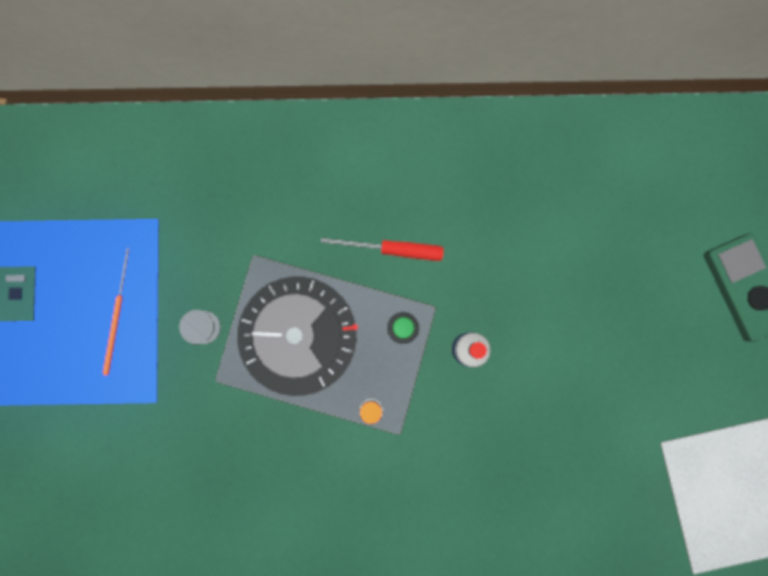

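The scene view (768x576) shows the index mark at (420,182) and the red line at (386,245). The top view shows the index pointing left at (262,334), the dial hub at (294,336), the red line at (350,328), the green button at (403,328) and the jar at (371,412). Next I'll measure these.

```bash
cat > h.py <<'E'
import numpy as np,cv2
from plant import manip
def ray(d,uv,z):
    uv=np.atleast_2d(uv).astype(float);R=np.array(d["R"]);t=np.array(d["t"])
    c=-R.T@t
    v=np.c_[(uv[:,0]-d["cx"])/d["fx"],(uv[:,1]-d["cy"])/d["fy"],np.ones(len(uv))]@R
    return (c+v*((z-c[2])/v[:,2])[:,None])
def proj(d,X):
    p=np.array(X)@np.array(d["R"]).T+d["t"];return np.c_[p[:,0]/p[:,2]*d["fx"]+d["cx"],p[:,1]/p[:,2]*d["fy"]+d["cy"]]
def comps(m,mn=8):
    n,l,s,c=cv2.connectedComponentsWithStats(m.astype(np.uint8))
    return [(s[i],c[i],np.argwhere(l==i)[:,::-1]) for i in range(1,n) if s[i][4]>=mn]
def masks(d):
    a=d["color"].astype(int);r,g,b=a[...,0],a[...,1],a[...,2];hsv=cv2.cvtColor(d["color"],cv2.COLOR_RGB2HSV)
    H,S,V=[hsv[...,i].astype(int) for i in range(3)]
    return dict(red=((H<6)|(H>174))&(S>150)&(V>100),orange=(H>10)&(H<20)&(S>150)&(V>120),
      green=(H>55)&(H<75)&(S>150),white=(S<40)&(V>195))
E
python3 - <<'E'
from h import *
Z=dict(red=.087,orange=.127,green=.107,white=.113)
for n in("scene","top"):
    d=manip.snapshot(n)
    for k,m in masks(d).items():
        for s,c,p in comps(m):
            print(n,k,s.tolist(),c.round(1),ray(d,c,Z[k])[0].round(4))
E
```

```text
scene red [253, 160, 7, 8, 25] [256.2 163.2] [0.5637 0.063  0.087 ]
scene red [183, 202, 14, 14, 141] [189.5 208. ] [ 0.5076 -0.1063  0.087 ]
scene red [266, 220, 35, 40, 508] [283.  239.9] [ 0.7037 -0.074   0.087 ]
scene orange [305, 84, 37, 19, 93] [323.3  93.1] [0.6085 0.3072 0.127 ]
scene orange [194, 134, 15, 15, 145] [200.9 139.9] [0.4435 0.0303 0.127 ]
scene green [229, 178, 15, 13, 164] [235.9 183.9] [ 0.5645 -0.0198  0.107 ]
scene white [0, 0, 111, 68, 449] [60.9 34.7] [-0.1743  0.1786  0.113 ]
scene white [64, 67, 11, 1, 11] [69. 67.] [-0.031   0.0802  0.113 ]
scene white [36, 68, 26, 21, 42] [47.3 75.3] [-0.0527  0.0261  0.113 ]
scene white [274, 115, 11, 11, 32] [279.5 120.2] [0.5553 0.1841 0.113 ]
scene white [32, 120, 12, 8, 16] [ 37.1 124.1] [ 0.0751 -0.1109  0.113 ]
scene white [265, 127, 11, 7, 64] [270.1 130. ] [0.552 0.145 0.113]
scene white [45, 128, 11, 2, 14] [ 49.4 128.7] [ 0.1121 -0.1069  0.113 ]
scene white [195, 147, 16, 8, 42] [203.2 151.1] [0.4581 0.0156 0.113 ]
scene white [182, 210, 24, 20, 283] [193.6 221.6] [ 0.5462 -0.138   0.113 ]
scene white [0, 315, 34, 62, 1057] [ 10.7 339.6] [ 0.4295 -0.45    0.113 ]
top red [255, 161, 40, 13, 366] [274.8 166.5] [ 0.6772 -0.037   0.087 ]
top red [229, 217, 9, 3, 17] [233.  218.2] [0.5615 0.0594 0.087 ]
top red [313, 229, 11, 9, 75] [318.2 233.1] [ 0.5252 -0.1313  0.087 ]
top orange [241, 268, 13, 14, 142] [246.9 274.6] [0.4399 0.0294 0.127 ]
top white [191, 219, 10, 10, 76] [195.8 223.3] [0.5513 0.1398 0.113 ]
top white [169, 221, 19, 4, 43] [177.9 222.4] [0.5539 0.1788 0.113 ]
top white [306, 229, 14, 14, 75] [310.4 236.6] [ 0.5183 -0.1102  0.113 ]
top white [442, 280, 70, 101, 5391] [481.4 328.8] [ 0.315  -0.4727  0.113 ]
```

```bash
python3 - <<'E'
from h import *
def tri(a,ua,b,ub):
    P=lambda d:np.array([[d["fx"],0,d["cx"]],[0,d["fy"],d["cy"]],[0,0,1]])@np.c_[d["R"],d["t"]]
    X=cv2.triangulatePoints(P(a),P(b),np.float64(ua).reshape(2,1),np.float64(ub).reshape(2,1))[:,0];return (X[:3]/X[3]).round(4)
s=manip.snapshot("scene");t=manip.snapshot("top")
print("cap",tri(s,[270.1,130],t,[195.8,223.3]))
print("red",tri(s,[256.2,163.2],t,[233,218.2]))
print("jar",tri(s,[200.9,139.9],t,[246.9,274.6]))
hsv=cv2.cvtColor(t["color"],cv2.COLOR_RGB2HSV)
print("btn hsv",hsv[218,268])
m=(abs(hsv[...,0].astype(int)-int(hsv[218,268,0]))<12)&(hsv[...,1]>130);m[:,:255]=0;m[:,285:]=0;m[:205]=0;m[235:]=0
for st,c,p in comps(m): print("btn",st,c,ray(t,c,.107),tri(s,[235.9,183.9],t,c))
# station: top-view non-green region
H,S,V=[hsv[...,i].astype(int) for i in range(3)]
# station outline: low saturation blob
m=((S<70)).astype(np.uint8);m[:165]=0;m[295:]=0;m[:,:140]=0;m[:,295:]=0
m=cv2.morphologyEx(m,cv2.MORPH_CLOSE,np.ones((9,9)));m=cv2.morphologyEx(m,cv2.MORPH_OPEN,np.ones((21,21)))
cs=max(cv2.findContours(m,0,2)[0],key=cv2.contourArea);box=cv2.minAreaRect(cs);print(box);w=ray(t,cv2.boxPoints(box),.085);print(w.round(4))
print(np.linalg.norm(w[1]-w[0]),np.linalg.norm(w[2]-w[1]),w.mean(0))
# scale disc dark
m=(V<90).astype(np.uint8);m[:180]=0;m[268:]=0;m[:,:150]=0;m[:,241:]=0
p=np.vstack([c for c in cv2.findContours(m,0,2)[0] if len(c)>20]).reshape(-1,2)
hull=cv2.convexHull(p.astype(np.float32)).reshape(-1,2);w=ray(t,hull,.087)[:,:2]
A=np.c_[2*w,np.ones(len(w))];x=np.linalg.lstsq(A,(w**2).sum(1),rcond=None)[0];print("circle",x[:2],np.sqrt(x[2]+x[:2]@x[:2]))
v=t["color"][180:270,150:290][:,:,::-1];cv2.imwrite("pics/zoom.png",cv2.resize(v,None,fx=5,fy=5,interpolation=cv2.INTER_CUBIC))
E
```

```text
cap [0.5524 0.1399 0.1174]
red [0.5628 0.0601 0.0893]
jar [0.4409 0.0303 0.1254]
btn hsv [ 68 141 188]
btn [262 212  14  13 138] [268.5 218. ] [[ 0.56043224 -0.01969922  0.107     ]] [ 0.5615 -0.0191  0.1039]
((213.99998474121094, 228.49996948242188), (134.88804626464844, 89.6964340209961), 15.945395469665527)
[[ 0.487   0.276   0.085 ]
 [ 0.6808  0.2205  0.085 ]
 [ 0.5918 -0.0723  0.085 ]
 [ 0.4004 -0.0131  0.085 ]]
0.2015221162915092 0.30599949850438185 [0.53998625 0.1027618  0.085     ]
circle [0.55121556 0.13940721] 0.08752646142054828
```

View pics/zoom.png

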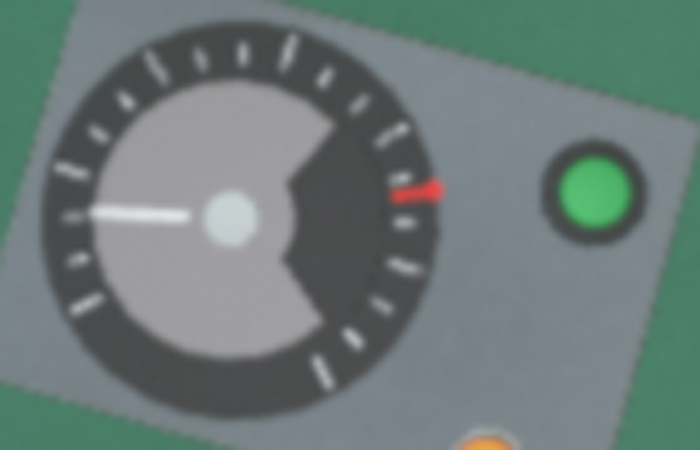

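The top-view zoom shows the index at about (140,214), the hub at (230,218), the red line at (415,192) and the notch facing right. The dial axis comes out at (0.5515, 0.1397). The button is at (0.561, -0.0195), which puts it 159.5 mm from the axis against 159.8 mm expected. The index is at about 86.5° in world and the red line at about -82.5°, so the dial has to turn about 169° clockwise. I'll shut the gripper and move above the notch.

```bash
python3 -m handwheel '[{"tx":-2.9,"ty":3.2},{"tx":-2.9,"ty":3.2},{"tx":-2.9,"ty":3.2},{"tx":-2.9,"ty":3.2},{"tx":-2.9,"ty":3.2},{"tx":-2.9,"ty":3.2},{"tx":-2.9,"ty":3.2},{"tx":-2.9,"ty":3.2},{"tx":-2.9,"ty":3.2},{"tx":-2.9,"ty":3.2},{"tx":-2.9,"ty":3.2},{"tx":-2.9,"ty":3.2},{"tx":-2.9,"ty":3.2},{"tx":-2.9,"ty":3.2},{"wz":-0.08},{"wz":-0.08}]' -1 40
cat >> h.py <<'E'
def where(goal=None,C=np.array([.5515,.1397])):
    from scipy.spatial.transform import Rotation as Ro
    s=manip.read_state();q=s["tool_rot"];M=Ro.from_quat([q[1],q[2],q[3],q[0]]).as_matrix()
    p=np.array(s["position"]);r=p[:2]-C
    print("t",round(s["t"],2),"p",p.round(4),"xang",np.degrees(np.arctan2(M[1,0],M[0,0])).round(1),"zdir",M[:,2].round(3),"r",np.hypot(*r).round(4),"phi",np.degrees(np.arctan2(r[1],r[0])).round(1),"j",np.round(s["joints"],2),"F",np.round(s["contact_force"],1),"w",round(s["gripper_width"],4))
    if goal is not None: print("need cm",(M.T@(np.array(goal)-p)*100).round(2))
E
python3 -c "
from h import *
where([.5486,.0928,.2])"
```

```text
t 0.3 p [0.1485 0.6584 0.231 ] xang 77.3 zdir [-0. -0. -1.] r 0.6569 phi 127.8 j [ 1.31  0.12  1.44 -0.    1.58 -0.04] F [ 0.  -0.7  0.7] w 0.0855
need cm [-46.37  51.47   3.12]invalid input
```

```bash
python3 -m handwheel '[{"tx":0,"ty":0,"tz":0,"wx":0,"wy":0,"wz":0}]' -1 40; python3 -m handwheel '[{"tx":-2.9,"ty":3.2}]'; python3 -m handwheel -h
```

```text
t: 0.4
position: [0.1485, 0.6584, 0.231]
tool_rot: [0.0, 0.781, 0.625, -0.0]
contact_force: [0.1, -0.3, 0.4]
gripper_width: 0.0731invalid input
invalid input: not JSON, or not a number
```

All six keys are required in each row.

```bash
python3 -m handwheel '[{"tx":-2.9,"ty":3.2,"tz":0,"wx":0,"wy":0,"wz":0},{"tx":-2.9,"ty":3.2,"tz":0,"wx":0,"wy":0,"wz":0},{"tx":-2.9,"ty":3.2,"tz":0,"wx":0,"wy":0,"wz":0},{"tx":-2.9,"ty":3.2,"tz":0,"wx":0,"wy":0,"wz":0},{"tx":-2.9,"ty":3.2,"tz":0,"wx":0,"wy":0,"wz":0},{"tx":-2.9,"ty":3.2,"tz":0,"wx":0,"wy":0,"wz":0},{"tx":-2.9,"ty":3.2,"tz":0,"wx":0,"wy":0,"wz":0},{"tx":-2.9,"ty":3.2,"tz":0,"wx":0,"wy":0,"wz":0},{"tx":-2.9,"ty":3.2,"tz":0,"wx":0,"wy":0,"wz":0},{"tx":-2.9,"ty":3.2,"tz":0,"wx":0,"wy":0,"wz":0},{"tx":-2.9,"ty":3.2,"tz":0,"wx":0,"wy":0,"wz":0},{"tx":-2.9,"ty":3.2,"tz":0,"wx":0,"wy":0,"wz":0},{"tx":-2.9,"ty":3.2,"tz":0,"wx":0,"wy":0,"wz":0},{"tx":0,"ty":0,"tz":0,"wx":0,"wy":0,"wz":-0.08},{"tx":0,"ty":0,"tz":0,"wx":0,"wy":0,"wz":-0.08}]'
python3 -c "
from h import *
where([.5486,.0928,.2])"
```

```text
t: 1.9
position: [0.4818, 0.1798, 0.2311]
tool_rot: [0.001, 0.727, 0.687, 0.001]
contact_force: [0.3, -0.4, 0.1]
gripper_width: -0.0
t 1.9 p [0.4818 0.1798 0.2311] xang 86.7 zdir [ 0.003 -0.    -1.   ] r 0.0804 phi 150.1 j [ 0.31 -0.24  1.78 -0.    1.6  -1.21] F [ 0.3 -0.4  0.1] w -0.0
need cm [-8.3   7.15  3.13]
```

```bash
python3 -m handwheel '[{"tx":-2.8,"ty":2.4,"tz":1,"wx":0,"wy":0,"wz":0},{"tx":-2.8,"ty":2.4,"tz":1,"wx":0,"wy":0,"wz":0},{"tx":-2.8,"ty":2.4,"tz":1,"wx":0,"wy":0,"wz":0},{"tx":0,"ty":0,"tz":0,"wx":0,"wy":0,"wz":0}]'
python3 - <<'E'
from h import *
where([.5486,.0928,.097])
d=manip.snapshot("scene");cv2.imwrite("pics/s1.png",cv2.resize(d["color"][60:220,130:350,::-1],None,fx=3.5,fy=3.5,interpolation=cv2.INTER_CUBIC))
E
```

```text
t: 2.3
position: [0.5516, 0.0885, 0.2012]
tool_rot: [0.002, 0.725, 0.688, 0.002]
contact_force: [-0.1, 1.0, 0.4]
gripper_width: 0.0
t 2.3 p [0.5516 0.0885 0.2012] xang 87.0 zdir [ 0.005  0.001 -1.   ] r 0.0512 phi -89.9 j [ 0.11 -0.13  1.74 -0.    1.53 -1.4 ] F [-0.1  1.   0.4] w 0.0
need cm [ 0.4  -0.38 10.42]
```

View pics/s1.png

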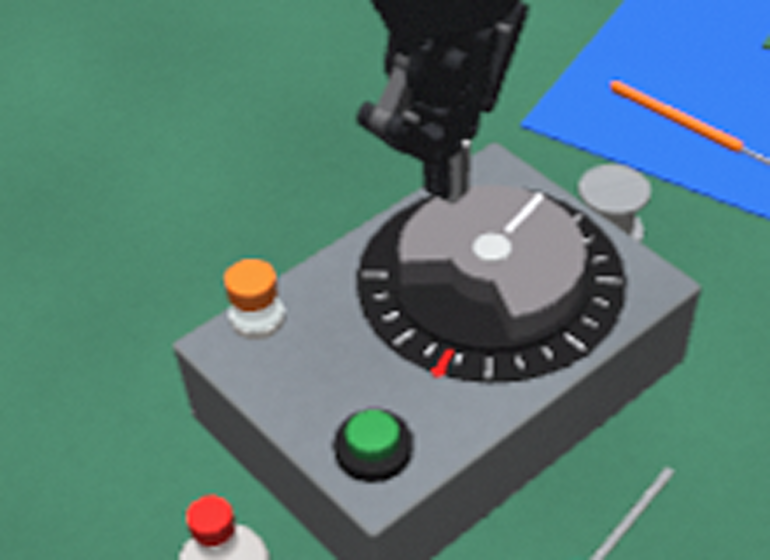

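The fingertip is above the notch: tip at about (450,195), notch at about (450,285) directly below it. Now I'll go down.

```bash
python3 -m handwheel '[{"tx":0.4,"ty":-0.4,"tz":2.5,"wx":0,"wy":0,"wz":0},{"tx":0,"ty":0,"tz":2.5,"wx":0,"wy":0,"wz":0},{"tx":0,"ty":0,"tz":2.5,"wx":0,"wy":0,"wz":0},{"tx":0,"ty":0,"tz":1.5,"wx":0,"wy":0,"wz":0},{"tx":0,"ty":0,"tz":0.6,"wx":0,"wy":0,"wz":0},{"tx":0,"ty":0,"tz":0.3,"wx":0,"wy":0,"wz":0},{"tx":0,"ty":0,"tz":0,"wx":0,"wy":0,"wz":0}]'
python3 - <<'E'
from h import *
where([.5486,.0928,.097])
d=manip.snapshot("scene");cv2.imwrite("pics/s2.png",cv2.resize(d["color"][60:220,130:350,::-1],None,fx=3.5,fy=3.5,interpolation=cv2.INTER_CUBIC))
E
```

```text
t: 3.05
position: [0.5473, 0.098, 0.1043]
tool_rot: [0.003, 0.725, 0.689, 0.005]
contact_force: [0.2, -0.3, 0.1]
gripper_width: 0.0
t 3.05 p [0.5473 0.098  0.1043] xang 87.1 zdir [ 0.011  0.003 -1.   ] r 0.0419 phi -95.7 j [ 0.13 -0.09  1.86  0.    1.36 -1.39] F [ 0.2 -0.3  0.1] w 0.0
need cm [-0.52  0.15  0.73]
```

View pics/s2.png

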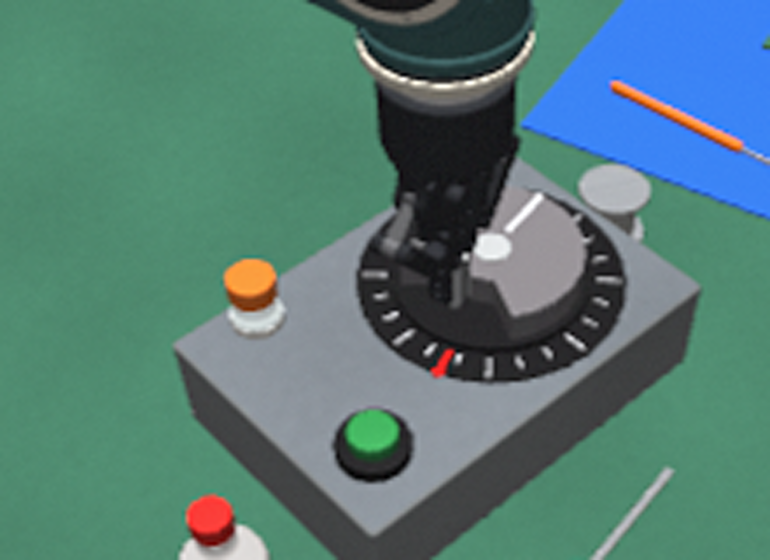

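```bash
python3 -m handwheel '[{"tx":-0.5,"ty":0,"tz":0.5,"wx":0,"wy":0,"wz":0},{"tx":0,"ty":0,"tz":0,"wx":0,"wy":0,"wz":0},{"tx":0.02,"ty":-0.47,"tz":0,"wx":0,"wy":0,"wz":0.1},{"tx":0.02,"ty":-0.47,"tz":0,"wx":0,"wy":0,"wz":0.1},{"tx":0.02,"ty":-0.47,"tz":0,"wx":0,"wy":0,"wz":0.1},{"tx":0.02,"ty":-0.47,"tz":0,"wx":0,"wy":0,"wz":0.1}]'
python3 - <<'E'
from h import *
where()
E
```

```text
t: 3.7
position: [0.5304, 0.0966, 0.1022]
tool_rot: [0.003, 0.851, 0.525, 0.008]
contact_force: [-1.2, -0.5, -0.5]
gripper_width: -0.0002
t 3.7 p [0.5304 0.0966 0.1022] xang 63.4 zdir [ 0.016  0.004 -1.   ] r 0.048 phi -116.1 j [ 0.13 -0.13  1.9   0.    1.36 -0.97] F [-1.2 -0.5 -0.5] w -0.0002
```

```bash
python3 -m handwheel '[{"tx":0.02,"ty":-0.47,"tz":0.05,"wx":0,"wy":0,"wz":0.1},{"tx":0.02,"ty":-0.47,"tz":0.05,"wx":0,"wy":0,"wz":0.1},{"tx":0.02,"ty":-0.47,"tz":0.05,"wx":0,"wy":0,"wz":0.1},{"tx":0.02,"ty":-0.47,"tz":0,"wx":0,"wy":0,"wz":0.1},{"tx":0.02,"ty":-0.47,"tz":0,"wx":0,"wy":0,"wz":0.1},{"tx":0.02,"ty":-0.47,"tz":0,"wx":0,"wy":0,"wz":0.1}]'
python3 - <<'E'
from h import *
where()
d=manip.snapshot("scene");cv2.imwrite("pics/s3.png",cv2.resize(d["color"][60:220,130:350,::-1],None,fx=3.5,fy=3.5,interpolation=cv2.INTER_CUBIC))
E
```

```text
t: 4.3
position: [0.5104, 0.1137, 0.1024]
tool_rot: [0.002, 0.972, 0.237, 0.009]
contact_force: [-0.8, -3.7, -0.5]
gripper_width: -0.0003
t 4.3 p [0.5104 0.1137 0.1024] xang 27.4 zdir [ 0.019  0.    -1.   ] r 0.0486 phi -147.7 j [ 0.17 -0.17  1.93 -0.    1.36 -0.31] F [-0.8 -3.7 -0.5] w -0.0003
```

View pics/s3.png

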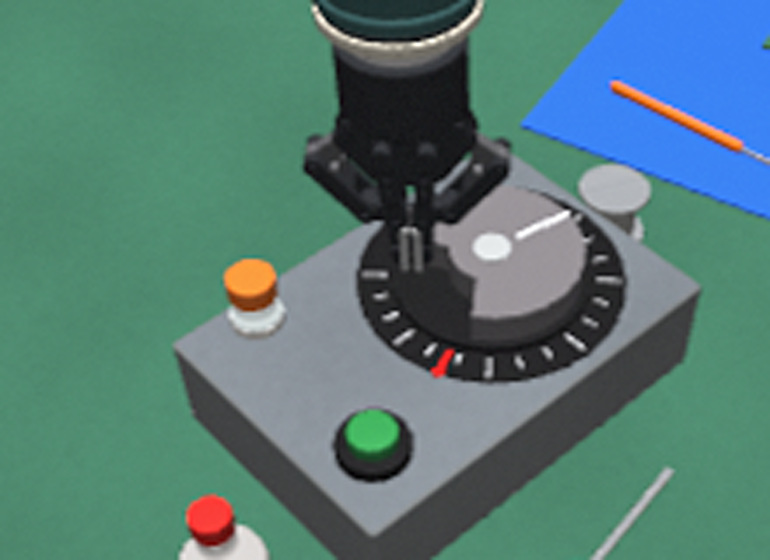

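The dial is turning: the index tip is now at (570,215). I'll continue.

```bash
python3 -m handwheel '[{"tx":0.04,"ty":-0.49,"tz":0.1,"wx":0,"wy":0,"wz":0.08},{"tx":0.04,"ty":-0.49,"tz":0.1,"wx":0,"wy":0,"wz":0.08},{"tx":0.03,"ty":-0.49,"tz":0.1,"wx":0,"wy":0,"wz":0.09},{"tx":0.03,"ty":-0.49,"tz":0.05,"wx":0,"wy":0,"wz":0.09},{"tx":0.03,"ty":-0.49,"tz":0,"wx":0,"wy":0,"wz":0.09},{"tx":0.03,"ty":-0.49,"tz":0,"wx":0,"wy":0,"wz":0.09},{"tx":0.03,"ty":-0.49,"tz":0,"wx":0,"wy":0,"wz":0.09},{"tx":0.03,"ty":-0.49,"tz":0,"wx":0,"wy":0,"wz":0.09}]'
python3 -c "
from h import *
where()"
```

```text
t: 5.15
position: [0.5056, 0.1504, 0.1006]
tool_rot: [0.0, 0.993, -0.12, 0.009]
contact_force: [-3.7, -0.5, 0.5]
gripper_width: -0.0006
t 5.15 p [0.5056 0.1504 0.1006] xang -13.7 zdir [ 0.017 -0.003 -1.   ] r 0.0471 phi 166.9 j [ 0.24 -0.15  1.92 -0.01  1.36  0.49] F [-3.7 -0.5  0.5] w -0.0006
```

```bash
python3 -m handwheel '[{"tx":0.02,"ty":-0.49,"tz":0.02,"wx":0,"wy":0,"wz":0.095},{"tx":0.02,"ty":-0.49,"tz":0.02,"wx":0,"wy":0,"wz":0.095},{"tx":0.02,"ty":-0.49,"tz":0.02,"wx":0,"wy":0,"wz":0.095},{"tx":0.02,"ty":-0.49,"tz":0.02,"wx":0,"wy":0,"wz":0.095},{"tx":0.02,"ty":-0.49,"tz":0.02,"wx":0,"wy":0,"wz":0.095},{"tx":0.02,"ty":-0.49,"tz":0.02,"wx":0,"wy":0,"wz":0.095},{"tx":0.02,"ty":-0.49,"tz":0.02,"wx":0,"wy":0,"wz":0.095},{"tx":0.02,"ty":-0.49,"tz":0.02,"wx":0,"wy":0,"wz":0.095},{"tx":0.02,"ty":-0.49,"tz":0.02,"wx":0,"wy":0,"wz":0.095}]'
python3 - <<'E'
from h import *
where()
d=manip.snapshot("scene");cv2.imwrite("pics/s4.png",cv2.resize(d["color"][60:220,130:350,::-1],None,fx=3.5,fy=3.5,interpolation=cv2.INTER_CUBIC))
E
```

```text
t: 6.05
position: [0.5311, 0.1846, 0.1005]
tool_rot: [-0.002, 0.85, -0.527, 0.005]
contact_force: [-4.0, -0.2, 0.3]
gripper_width: -0.0
t 6.05 p [0.5311 0.1846 0.1005] xang -63.6 zdir [ 0.01  -0.002 -1.   ] r 0.0493 phi 114.5 j [ 0.29 -0.07  1.84 -0.    1.36  1.4 ] F [-4.  -0.2  0.3] w -0.0
```

View pics/s4.png

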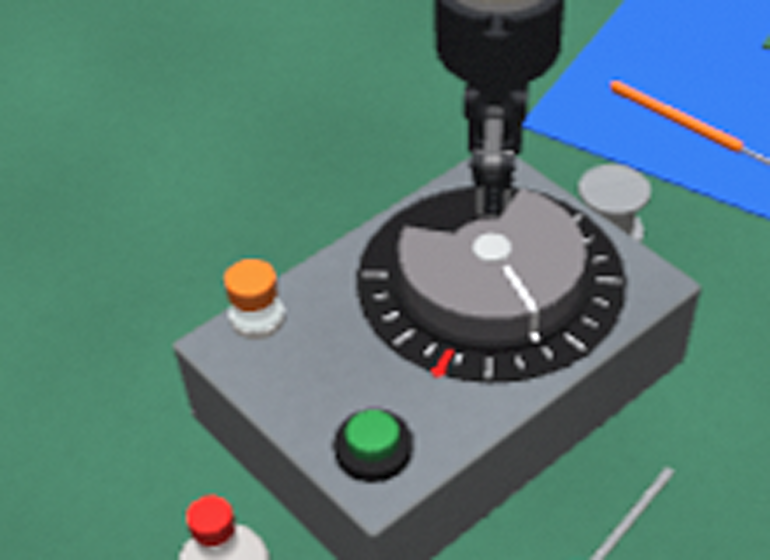

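The index now sits at about (535,338) on the skirt and the red line at (443,362). I'll measure the remaining angle in both views.

```bash
cat >> h.py <<'E'
def dialang(d,name,C=np.array([.5515,.1397]),verbose=True):
    # circle centre of scale refined is C; points in annuli around C
    M=masks(d);out={}
    hsv=cv2.cvtColor(d["color"],cv2.COLOR_RGB2HSV)
    wm=(hsv[...,1]<40)&(hsv[...,2]>185)
    ys,xs=np.nonzero(wm);w=ray(d,np.c_[xs,ys],.113)[:,:2]-C;r=np.hypot(*w.T);k=(r>.022)&(r<.056)
    a=np.degrees(np.arctan2(w[k,1],w[k,0]));
    if k.sum():
        out["top"]=(np.median(a).round(2),k.sum(),r[k].min().round(3),r[k].max().round(3))
        p=w[k];v=np.linalg.svd(p-p.mean(0))[2][0];v*=np.sign(v@p.mean(0));out["topdir"]=np.degrees(np.arctan2(v[1],v[0])).round(2)
    ys,xs=np.nonzero(M["red"]);w=ray(d,np.c_[xs,ys],.087)[:,:2]-C;r=np.hypot(*w.T);k=(r>.062)&(r<.1)
    a=np.degrees(np.arctan2(w[k,1],w[k,0]));w=w[k].mean(0);out["red"]=(np.degrees(np.arctan2(w[1],w[0])).round(2),k.sum())
    print(name,out)
E
python3 - <<'E'
from h import *
for n in("scene","top"):
    d=manip.snapshot(n);dialang(d,n)
    if n=="top":cv2.imwrite("pics/t4.png",cv2.resize(d["color"][170:280,140:290,::-1],None,fx=5,fy=5,interpolation=cv2.INTER_CUBIC))
    else: dialang(d,"scene, C from scene cap/red offset",np.array([.5535,.1430]))
E
```

```text
scene {'top': (np.float64(-29.41), np.int64(33), np.float64(0.022), np.float64(0.056)), 'topdir': np.float64(-36.24), 'red': (np.float64(-80.99), np.int64(25))}
scene, C from scene cap/red offset {'top': (np.float64(-35.21), np.int64(33), np.float64(0.022), np.float64(0.056)), 'topdir': np.float64(-36.24), 'red': (np.float64(-82.76), np.int64(25))}
top {'top': (np.float64(-35.34), np.int64(52), np.float64(0.022), np.float64(0.056)), 'topdir': np.float64(-46.61), 'red': (np.float64(-82.79), np.int64(16))}
```

View pics/t4.png

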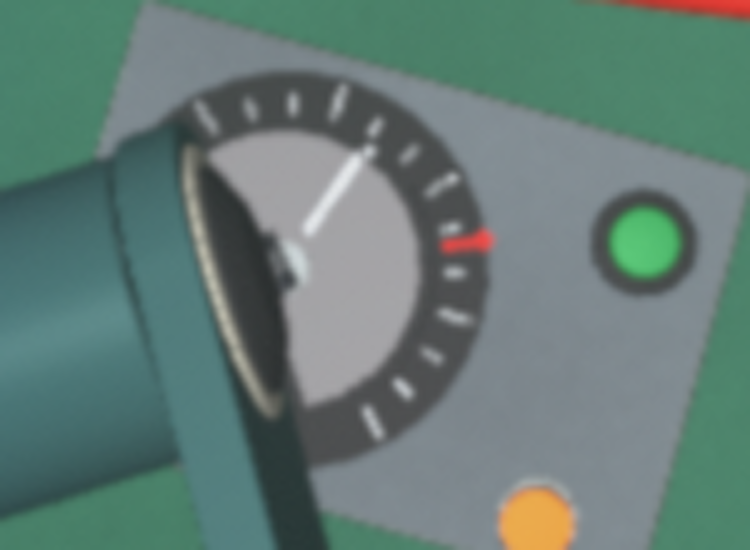

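The top view agrees: index about -35.3°, red line -82.8°, so about 47° is left. I'll do about 40° now, then creep.

```bash
python3 -m handwheel '[{"tx":0.04,"ty":-0.47,"tz":0.02,"wx":0,"wy":0,"wz":0.095},{"tx":0.04,"ty":-0.47,"tz":0.02,"wx":0,"wy":0,"wz":0.095},{"tx":0.04,"ty":-0.47,"tz":0.02,"wx":0,"wy":0,"wz":0.095},{"tx":0.03,"ty":-0.47,"tz":0.02,"wx":0,"wy":0,"wz":0.095},{"tx":0.03,"ty":-0.47,"tz":0.02,"wx":0,"wy":0,"wz":0.095},{"tx":0.03,"ty":-0.4,"tz":0.02,"wx":0,"wy":0,"wz":0.08},{"tx":0.01,"ty":-0.25,"tz":0.02,"wx":0,"wy":0,"wz":0.05},{"tx":0,"ty":0,"tz":0,"wx":0,"wy":0,"wz":0}]'
python3 - <<'E'
from h import *
where()
for n in("scene","top"):
    d=manip.snapshot(n);dialang(d,n,np.array([.5535,.1430]) if n=="scene" else np.array([.5515,.1397]))
    cv2.imwrite(f"pics/{n}5.png",cv2.resize(d["color"][170:280,140:290,::-1] if n=="top" else d["color"][80:200,190:340,::-1],None,fx=5,fy=5,interpolation=cv2.INTER_CUBIC))
E
```

```text
t: 7.0
position: [0.5598, 0.1893, 0.1006]
tool_rot: [0.005, -0.66, 0.751, -0.002]
contact_force: [-0.7, 0.6, -0.6]
gripper_width: -0.0001
t 7.0 p [0.5598 0.1893 0.1006] xang -97.3 zdir [ 0.01   0.003 -1.   ] r 0.0502 phi 80.5 j [ 0.28 -0.01  1.78 -0.    1.35  1.98] F [-0.7  0.6 -0.6] w -0.0001
scene {'top': (np.float64(-70.64), np.int64(35), np.float64(0.023), np.float64(0.054)), 'topdir': np.float64(-67.0), 'red': (np.float64(-82.63), np.int64(26))}
top {'top': (np.float64(-70.44), np.int64(58), np.float64(0.022), np.float64(0.056)), 'topdir': np.float64(-70.26), 'red': (np.float64(-82.71), np.int64(15))}
```

View pics/top5.png

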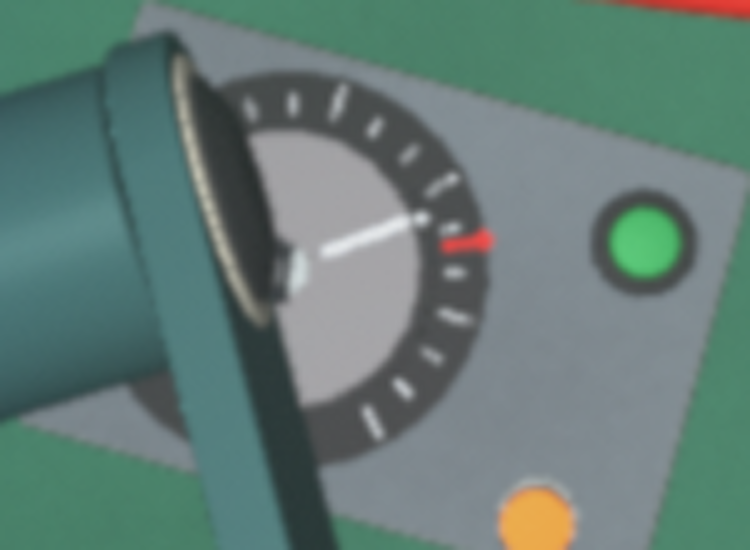

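View pics/scene5.png

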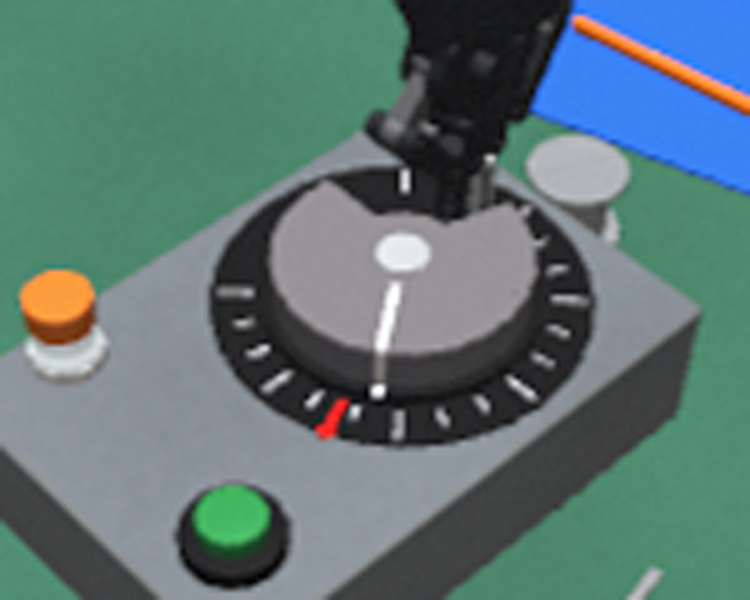

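About 12.2° is left, roughly 10.5 mm at the fingertip. I'll creep 8.5 mm.

```bash
python3 -m handwheel '[{"tx":0.04,"ty":-0.2,"tz":0,"wx":0,"wy":0,"wz":0.04},{"tx":0.04,"ty":-0.2,"tz":0,"wx":0,"wy":0,"wz":0.04},{"tx":0.04,"ty":-0.2,"tz":0,"wx":0,"wy":0,"wz":0.04},{"tx":0.02,"ty":-0.15,"tz":0,"wx":0,"wy":0,"wz":0.03},{"tx":0,"ty":-0.1,"tz":0,"wx":0,"wy":0,"wz":0.02},{"tx":0,"ty":0,"tz":0,"wx":0,"wy":0,"wz":0}]'
python3 - <<'E'
from h import *
where()
for n in("scene","top"):
    d=manip.snapshot(n);dialang(d,n,np.array([.5535,.1430]) if n=="scene" else np.array([.5515,.1397]))
    cv2.imwrite(f"pics/{n}6.png",cv2.resize(d["color"][170:280,140:290,::-1] if n=="top" else d["color"][80:200,190:340,::-1],None,fx=5,fy=5,interpolation=cv2.INTER_CUBIC))
E
```

```text
t: 7.7
position: [0.5669, 0.1872, 0.1008]
tool_rot: [0.006, -0.598, 0.801, -0.001]
contact_force: [-0.7, 2.6, -1.3]
gripper_width: -0.0
t 7.7 p [0.5669 0.1872 0.1008] xang -106.5 zdir [ 0.01   0.005 -1.   ] r 0.05 phi 72.0 j [0.28 0.01 1.77 0.   1.35 2.13] F [-0.7  2.6 -1.3] w -0.0
scene {'top': (np.float64(-79.35), np.int64(37), np.float64(0.023), np.float64(0.056)), 'topdir': np.float64(-71.11), 'red': (np.float64(-82.76), np.int64(25))}
top {'top': (np.float64(-79.68), np.int64(59), np.float64(0.022), np.float64(0.056)), 'topdir': np.float64(-101.82), 'red': (np.float64(-82.79), np.int64(16))}
```

View pics/top6.png

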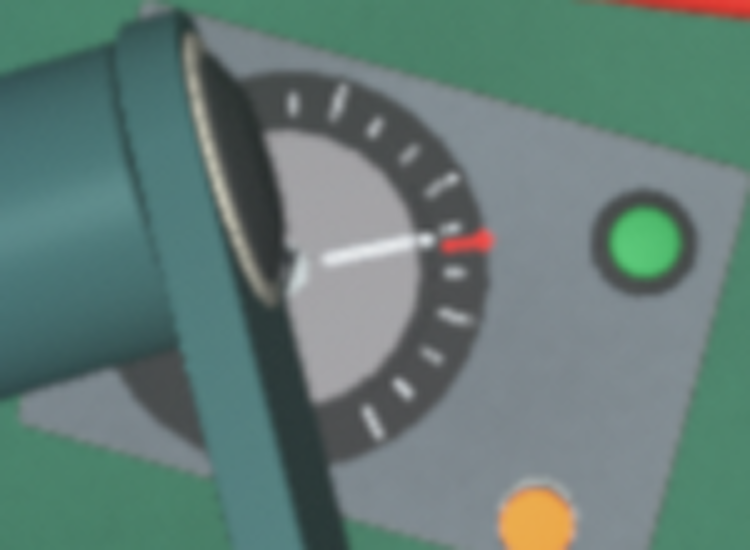

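```bash
python3 -m handwheel '[{"tx":0.02,"ty":-0.1,"tz":0,"wx":0,"wy":0,"wz":0.02},{"tx":0.02,"ty":-0.1,"tz":0,"wx":0,"wy":0,"wz":0.02},{"tx":0,"ty":0,"tz":0,"wx":0,"wy":0,"wz":0}]'
cat >> h.py <<'E'
def fine(d,C=np.array([.5515,.1397])):
    # intensity-weighted centroid in angle for index top (r .028-.052,z .113), skirt(r .061-.066,z .091), red (r .070-.089,z .087)
    a=d["color"].astype(np.float32)
    def samp(r,ang,z):
        R,A=np.meshgrid(r,np.radians(ang));X=np.c_[(C[0]+R*np.cos(A)).ravel(),(C[1]+R*np.sin(A)).ravel(),np.full(R.size,z)]
        uv=proj(d,X).astype(np.float32);return cv2.remap(a,uv[:,0].reshape(R.shape),uv[:,1].reshape(R.shape),cv2.INTER_LINEAR)
    ang=np.arange(-105,-60,.25);o=[]
    for nm,r,z,f in(("in",np.linspace(.028,.04,9),.113,0),("out",np.linspace(.04,.055,9),.113,0),("skirt",np.linspace(.0615,.0655,5),.091,0),("redin",np.linspace(.0705,.08,8),.087,1),("redout",np.linspace(.08,.088,8),.087,1)):
        v=samp(r,ang,z);v=(v[...,0]-v[...,1] if f else v.min(-1)).mean(1)
        v=np.clip(v-np.median(v)-.25*(v.max()-np.median(v)),0,None);k=np.argmax(v);w=(abs(ang-ang[k])<8)*v
        o.append((nm,round(float((w*ang).sum()/w.sum()),2),round(float(v.max()),0)))
    print(o)
E
python3 - <<'E'
from h import *
where()
for n in("scene","top"):
    d=manip.snapshot(n);C=np.array([.5515,.1397]);dialang(d,n,np.array([.5535,.1430]) if n=="scene" else C)
    fine(d,np.array([.5535,.1430]) if n=="scene" else C)
    cv2.imwrite(f"pics/{n}7.png",cv2.resize(d["color"][170:280,140:290,::-1] if n=="top" else d["color"][80:200,190:340,::-1],None,fx=5,fy=5,interpolation=cv2.INTER_CUBIC))
E
```

```text
t: 8.1
position: [0.5688, 0.1864, 0.1009]
tool_rot: [0.006, -0.582, 0.813, -0.001]
contact_force: [-0.4, 2.4, -0.2]
gripper_width: 0.0003
t 8.1 p [0.5688 0.1864 0.1009] xang -108.9 zdir [ 0.01   0.006 -1.   ] r 0.0498 phi 69.7 j [0.27 0.01 1.77 0.   1.35 2.17] F [-0.4  2.4 -0.2] w 0.0003
scene {'top': (np.float64(-82.42), np.int64(36), np.float64(0.023), np.float64(0.055)), 'topdir': np.float64(-72.82), 'red': (np.float64(-82.76), np.int64(25))}
[('in', -82.73, 77.0), ('out', -82.62, 75.0), ('skirt', -82.0, 136.0), ('redin', -82.89, 154.0), ('redout', -82.81, 156.0)]
top {'top': (np.float64(-82.3), np.int64(59), np.float64(0.022), np.float64(0.056)), 'topdir': np.float64(-81.9), 'red': (np.float64(-82.86), np.int64(17))}
[('in', -82.11, 42.0), ('out', -81.99, 43.0), ('skirt', -81.82, 72.0), ('redin', -82.79, 94.0), ('redout', -82.72, 106.0)]
```

View pics/top7.png

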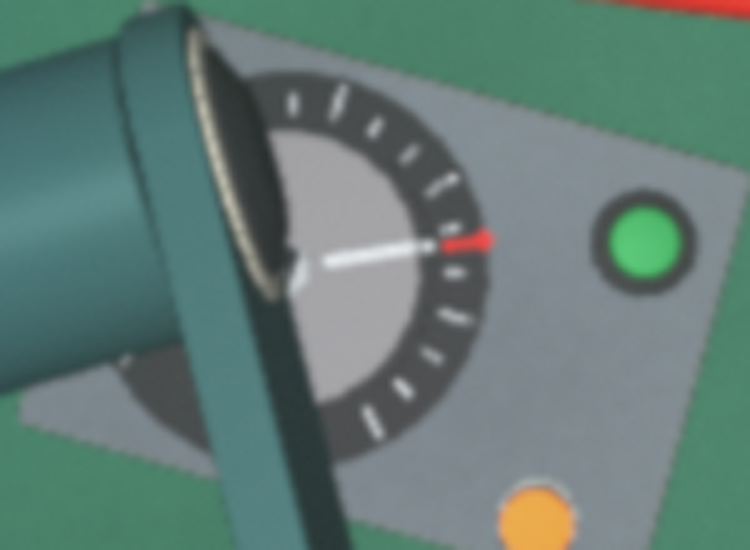

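View pics/scene7.png

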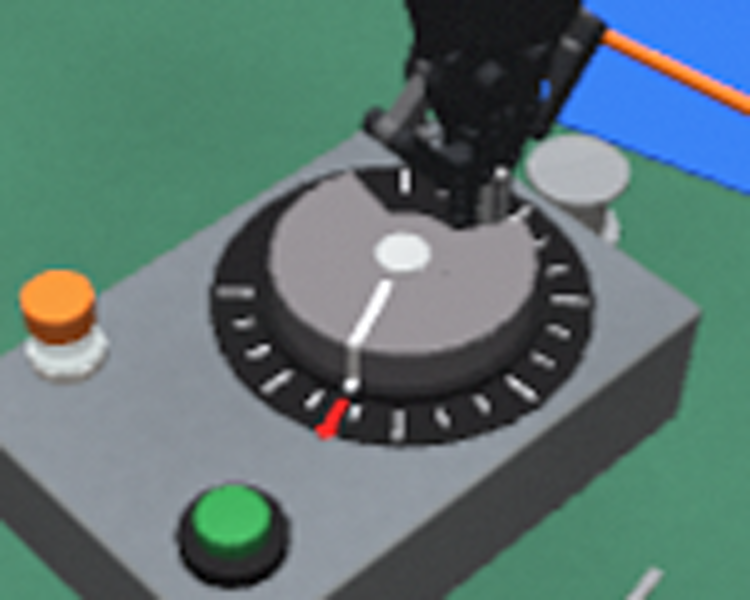

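Both views show the white mark nearly continuous with the red line. Top view: mark end (433,244), red start (443,245). Skirt against red is 0.8–1.0° short, so I'll nudge about 0.7 mm.

```bash
python3 -m handwheel '[{"tx":0,"ty":-0.07,"tz":0,"wx":0,"wy":0,"wz":0.01},{"tx":0,"ty":0,"tz":0,"wx":0,"wy":0,"wz":0}]'
python3 - <<'E'
from h import *
where()
for n in("scene","top"):
    d=manip.snapshot(n);fine(d,np.array([.5535,.1430]) if n=="scene" else np.array([.5515,.1397]))
E
```

```text
t: 8.4
position: [0.5694, 0.1861, 0.1009]
tool_rot: [0.006, -0.578, 0.816, -0.001]
contact_force: [-0.3, 3.1, -1.1]
gripper_width: 0.0003
t 8.4 p [0.5694 0.1861 0.1009] xang -109.4 zdir [ 0.01   0.005 -1.   ] r 0.0497 phi 68.9 j [0.27 0.01 1.77 0.   1.35 2.18] F [-0.3  3.1 -1.1] w 0.0003
[('in', -84.01, 77.0), ('out', -83.4, 76.0), ('skirt', -83.08, 133.0), ('redin', -82.89, 154.0), ('redout', -82.8, 156.0)]
[('in', -82.75, 43.0), ('out', -82.75, 43.0), ('skirt', -82.6, 74.0), ('redin', -82.79, 94.0), ('redout', -82.72, 107.0)]
```

The dial is aligned within about 0.2°. I'll back off the wall and lift.

```bash
python3 -m handwheel '[{"tx":0,"ty":0.4,"tz":0,"wx":0,"wy":0,"wz":0},{"tx":0,"ty":0.4,"tz":0,"wx":0,"wy":0,"wz":0},{"tx":0,"ty":0,"tz":-1,"wx":0,"wy":0,"wz":0},{"tx":0,"ty":0,"tz":-2,"wx":0,"wy":0,"wz":0},{"tx":0,"ty":0,"tz":-3,"wx":0,"wy":0,"wz":0},{"tx":0,"ty":0,"tz":-3,"wx":0,"wy":0,"wz":0},{"tx":0,"ty":0,"tz":0,"wx":0,"wy":0,"wz":0}]'
python3 - <<'E'
from h import *
where([.561,-.0193,.15])
for n in("scene","top"):
    d=manip.snapshot(n);fine(d,np.array([.5535,.1430]) if n=="scene" else np.array([.5515,.1397]))
E
```

```text
t: 9.2
position: [0.5599, 0.1874, 0.197]
tool_rot: [0.006, -0.578, 0.816, -0.002]
contact_force: [0.8, -0.2, 0.7]
gripper_width: -0.0
t 9.2 p [0.5599 0.1874 0.197 ] xang -109.4 zdir [ 0.011  0.003 -1.   ] r 0.0484 phi 80.1 j [ 0.28 -0.06  1.68 -0.    1.51  2.19] F [ 0.8 -0.2  0.7] w -0.0
need cm [19.49 -6.92  4.64]
[('in', -83.99, 77.0), ('out', -83.37, 77.0), ('skirt', -83.07, 132.0), ('redin', -82.89, 153.0), ('redout', -82.81, 156.0)]
[('in', -82.78, 42.0), ('out', -82.76, 43.0), ('skirt', -82.6, 73.0), ('redin', -82.79, 94.0), ('redout', -82.72, 107.0)]
```

```bash
python3 -m handwheel '[{"tx":2.8,"ty":-1,"tz":0,"wx":0,"wy":0,"wz":0},{"tx":2.8,"ty":-1,"tz":0,"wx":0,"wy":0,"wz":0},{"tx":2.8,"ty":-1,"tz":0,"wx":0,"wy":0,"wz":0},{"tx":2.8,"ty":-1,"tz":0,"wx":0,"wy":0,"wz":0},{"tx":2.8,"ty":-1,"tz":0,"wx":0,"wy":0,"wz":0},{"tx":2.8,"ty":-1,"tz":0,"wx":0,"wy":0,"wz":0},{"tx":2.6,"ty":-0.9,"tz":0,"wx":0,"wy":0,"wz":0},{"tx":0,"ty":0,"tz":0,"wx":0,"wy":0,"wz":0}]'
python3 - <<'E'
from h import *
where([.561,-.0193,.12])
E
```

```text
t: 10.1
position: [0.556, -0.0261, 0.1841]
tool_rot: [-0.002, -0.579, 0.815, 0.001]
contact_force: [-0.2, -0.6, -0.1]
gripper_width: 0.0001
t 10.1 p [ 0.556  -0.0261  0.1841] xang -109.2 zdir [-0.004  0.    -1.   ] r 0.1659 phi -88.4 j [-0.09 -0.12  1.76  0.    1.51  1.81] F [-0.2 -0.6 -0.1] w 0.0001
need cm [-0.81 -0.27  6.41]
```

```bash
python3 -m handwheel '[{"tx":-0.8,"ty":-0.3,"tz":2.5,"wx":0,"wy":0,"wz":0},{"tx":0,"ty":0,"tz":2,"wx":0,"wy":0,"wz":0},{"tx":0,"ty":0,"tz":1.4,"wx":0,"wy":0,"wz":0},{"tx":0,"ty":0,"tz":0,"wx":0,"wy":0,"wz":0}]'
python3 - <<'E'
from h import *
where([.561,-.0193,.108])
for n in("scene","top"):
    d=manip.snapshot(n)
    cv2.imwrite(f"pics/{n}8.png",cv2.resize(d["color"][170:280,140:290,::-1] if n=="top" else d["color"][80:220,180:350,::-1],None,fx=4,fy=4,interpolation=cv2.INTER_CUBIC))
E
```

```text
t: 10.5
position: [0.5601, -0.0191, 0.1205]
tool_rot: [-0.003, -0.578, 0.816, 0.003]
contact_force: [0.4, 0.0, -0.2]
gripper_width: 0.0002
t 10.5 p [ 0.5601 -0.0191  0.1205] xang -109.3 zdir [-0.008  0.001 -1.   ] r 0.1591 phi -86.9 j [-0.08 -0.08  1.82  0.    1.41  1.83] F [ 0.4  0.  -0.2] w 0.0002
need cm [-0.02 -0.1   1.25]
```

View pics/scene8.png

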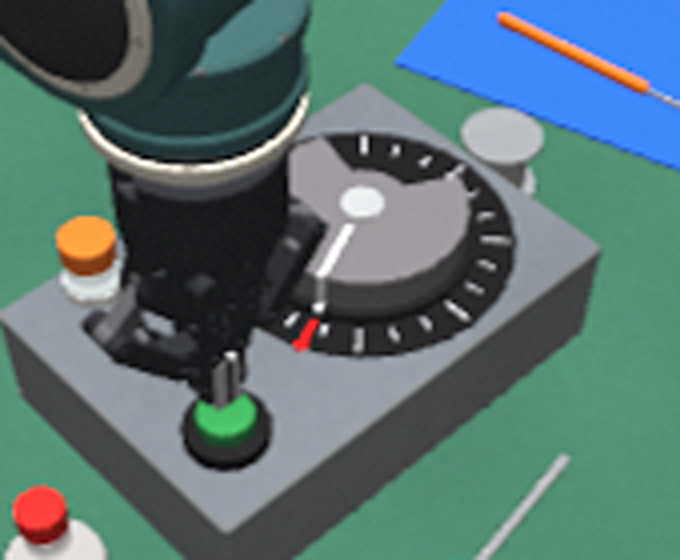

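The shut tip is over the green button at (228,400) and the dial mark still meets the red line at (318,312). Pressing in small steps.

```bash
python3 -m handwheel '[{"tx":0,"ty":-0.1,"tz":1.0,"wx":0,"wy":0,"wz":0},{"tx":0,"ty":0,"tz":0.4,"wx":0,"wy":0,"wz":0},{"tx":0,"ty":0,"tz":0.3,"wx":0,"wy":0,"wz":0}]'; echo; python3 -m handwheel '[{"tx":0,"ty":0,"tz":0.2,"wx":0,"wy":0,"wz":0},{"tx":0,"ty":0,"tz":0,"wx":0,"wy":0,"wz":0}]'
```

```text
t: 10.9
position: [0.5631, -0.0194, 0.1074]
tool_rot: [-0.0, -0.578, 0.816, 0.0]
contact_force: [0.9, -0.1, 0.5]
gripper_width: 0.0001

t: 11.1
position: [0.5631, -0.0194, 0.1053]
tool_rot: [-0.0, -0.578, 0.816, 0.0]
contact_force: [-3.3, -0.2, 1.8]
gripper_width: 0.0001
```

```bash
python3 -m handwheel '[{"tx":0,"ty":0,"tz":0.2,"wx":0,"wy":0,"wz":0},{"tx":0,"ty":0,"tz":0.2,"wx":0,"wy":0,"wz":0}]'; echo; python3 -m handwheel '[{"tx":0,"ty":0,"tz":0.2,"wx":0,"wy":0,"wz":0}]'; echo;  python3 -m handwheel '[{"tx":0,"ty":0,"tz":0.15,"wx":0,"wy":0,"wz":0}]'
```

```text
t: 11.3
position: [0.5633, -0.0194, 0.102]
tool_rot: [0.0, -0.578, 0.816, 0.0]
contact_force: [-3.6, -0.0, 4.1]
gripper_width: -0.0002

t: 11.4
position: [0.5634, -0.0194, 0.1006]
tool_rot: [0.0, -0.578, 0.816, 0.0]
contact_force: [-10.7, 0.6, 25.7]
gripper_width: -0.0002

t: 11.5
position: [0.5635, -0.0194, 0.1007]
tool_rot: [0.0, -0.578, 0.816, -0.0]
contact_force: [-14.1, 0.7, 26.4]
gripper_width: -0.0001
```

The button bottomed at z = 0.1007 with 26 N. Releasing and lifting clear.

```bash
python3 -m handwheel '[{"tx":0,"ty":0,"tz":-0.5,"wx":0,"wy":0,"wz":0},{"tx":0,"ty":0,"tz":-1,"wx":0,"wy":0,"wz":0},{"tx":0,"ty":0,"tz":-2.5,"wx":0,"wy":0,"wz":0},{"tx":0,"ty":0,"tz":-3,"wx":0,"wy":0,"wz":0},{"tx":0,"ty":0,"tz":-3,"wx":0,"wy":0,"wz":0},{"tx":0,"ty":0,"tz":-3,"wx":0,"wy":0,"wz":0},{"tx":3,"ty":-2,"tz":-2,"wx":0,"wy":0,"wz":0},{"tx":3,"ty":-2,"tz":-2,"wx":0,"wy":0,"wz":0},{"tx":3,"ty":-2,"tz":-2,"wx":0,"wy":0,"wz":0},{"tx":3,"ty":-2,"tz":0,"wx":0,"wy":0,"wz":0},{"tx":0,"ty":0,"tz":0,"wx":0,"wy":0,"wz":0}]'
python3 - <<'E'
from h import *
where()
Z=dict(red=.087,orange=.127,green=.107,white=.113)
for n in("scene","top"):
    d=manip.snapshot(n);fine(d,np.array([.5535,.1430]) if n=="scene" else np.array([.5515,.1397]))
    for k,m in masks(d).items():
        if k!="white":
            for s,c,p in comps(m): print(n,k,s[4],c.round(1))
    cv2.imwrite(f"pics/{n}9.png",cv2.resize(d["color"][:,:,::-1],(768,576),interpolation=cv2.INTER_CUBIC))
E
```

```text
t: 12.6
position: [0.5999, -0.1636, 0.301]
tool_rot: [0.001, -0.58, 0.815, -0.001]
contact_force: [-0.1, 1.0, -0.1]
gripper_width: 0.0001
t 12.6 p [ 0.5999 -0.1636  0.301 ] xang -109.2 zdir [ 0.003 -0.001 -1.   ] r 0.3071 phi -80.9 j [-0.31 -0.01  1.46 -0.    1.69  1.6 ] F [-0.1  1.  -0.1] w 0.0001
[('in', -84.0, 70.0), ('out', -83.42, 70.0), ('skirt', -83.06, 139.0), ('redin', -82.9, 155.0), ('redout', -82.81, 154.0)]
scene red 28 [256.1 163.3]
scene red 145 [189.7 208.1]
scene red 509 [283.  239.9]
scene orange 86 [323.8  93.4]
scene orange 8 [206.9 140. ]
scene green 160 [235.8 183.8]
[('in', -82.74, 42.0), ('out', -82.76, 43.0), ('skirt', -82.61, 74.0), ('redin', -82.79, 94.0), ('redout', -82.72, 107.0)]
top red 363 [274.8 166.5]
top red 14 [233.2 218.1]
top red 76 [318.3 233.1]
top orange 139 [246.9 274.7]
```

View pics/scene9.png

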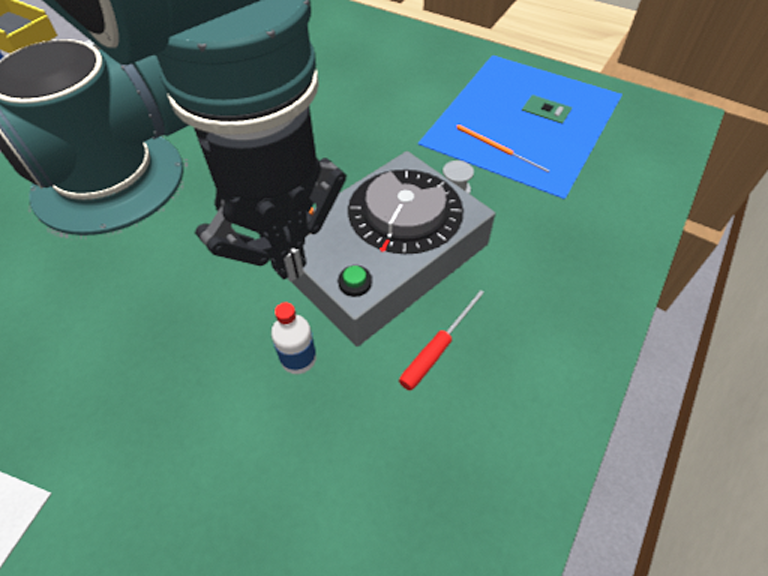

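View pics/top9.png

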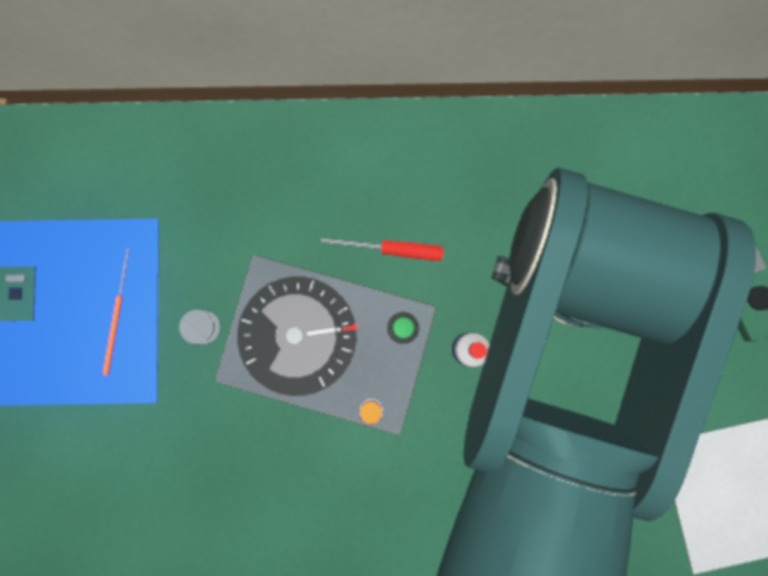

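The mark meets the red line (top view (345,328)), the button is back up, and the jar, spool, bottle and screwdriver are at their original pixels. Nothing is touching, so I'll hand in.

```bash
python3 -c "
from plant import manip
print(manip.close_job())"
```

```text
the job is handed in; nothing more can be done
None
```

I turned the dial about 169° clockwise with the shut fingertips in its notch until the white mark met the red line. Then I pressed the green button all the way down, let it come back up, and handed the job in at about 12.7 s.

- **Dial:** in the last pictures, the top view put the mark within 0.2° of the red line. The scene view's skirt reading was also within about 0.2–0.3°. Its dial-top readings disagreed by 0.6–1.2°; I trusted them less because that oblique view needed a shifted dial centre.
- **Button:** it bottomed at 6 mm travel, with a peak reading of about 26 N vertically (about 30 N in total). Afterwards its pixel position matched the one before the press.
- **Other objects:** the jar, bottle and screwdriver sat at the same measured pixels in the top view as before the job (within 0.1–0.2 pixel). I checked the spool by eye only, and it looked unmoved. The arm was clear of everything when I handed in.

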